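# Bolt the flask insert to the microscope stage

## Task

Lock the flask insert to the black microscope stage: hold the long spring catch bar down with one fingertip and, keeping it down for the whole stroke, push the bolt's upright tab with the other fingertip until the bolt is fully home in the insert's keeper. Then let the catch spring back up so that it locks the bolt, and move clear. This is only pressing and pushing, nothing needs gripping or lifting; leave the flask, bottle, tip box and dish where they are.

Things in the scene. Friction and masses are not known exactly. Their poses are not given: they have to be found in the camera images.
- stage: Black stage plate, 190 (x) x 290 (y, from -95 to +195) x 15 mm, fixed on feet, top 60 mm above the bench. Origin at bench level, midway between catch bar and bolt tab; z up. +y: the bolt's way home; -x side: catch bar; +x side: bolt. The insert (dark tray, 10 mm high) is fixed on it at y 60 to 180; the keeper (aluminium bridge, 25 mm high) stands at the tray's edge, x 37, y 67.
- catch_bar (a point): Centre of the top of the catch bar: aluminium, 30 mm wide (stage x), 100 long (stage y), 6 thick, top 36 mm above the plate when up; at stage x -37, y 0. It goes straight down. Its tongue reaches towards +x, low (16 mm above the plate at most), into comb teeth on the bolt's side. The point moves with the bar; axes as the stage's.
- catch (a joint): How far the catch bar is pressed down, m: 0 = up, 0.010 = on its stop. Needs about 3 N to start, 6 N at the stop. From 0.006 on its tongue is clear of the bolt's teeth; before that it blocks the bolt. Let go, it springs up by itself with the bolt at the start or fully home; at part stroke it catches in the next gap of the teeth (10 mm apart).
- bolt_tab (a point): Point on the back (-y) face of the bolt's upright steel tab, the face to push: mid-width, 40 mm above the plate, at stage x 37, y 0 when open; moves with the bolt; axes as the stage's. Tab 30 mm wide (x), 8 thick (towards +y), from 16 to 52 mm above the plate. Behind it only the bolt bar (top 16 mm) and a guide (top 20 mm) lie below. Clear gap in x from catch bar to tab 44 mm, centres 74 apart.
- bolt (a joint): How far the bolt has slid along the stage's +y, m: 0 = open (start), 0.030 = fully home, on its stop. Sliding friction about 2 N; it stays where it is left. Held by the catch unless that is pressed.
- flask: Clear culture flask with green screw cap, lying in the insert, about 110 mm long with the cap, 50 wide, 28 high; origin under its body. Leave alone.
- bottle: White bottle, 60 mm diameter, 120 mm high, standing on the bench beyond the stage (stage +x side). Origin under its centre. Leave alone.
- tip_box: Grey box with clear lid, 82 x 117 x 63 mm, on the bench beyond the stage. Origin under its centre. Leave alone.
- dish: Clear flat dish, 94 mm diameter, 16 mm high, on the bench beside the stage (stage -y side). Origin under its centre. Leave alone.

How it is judged:
On the way, in this order (a step that is already met when the one before it is completed fails the run):
1. the catch bar is pressed down while the bolt is still open (value of joint catch above 0.0055 m and value of joint bolt below 0.003 m), for 0.1 s.
2. the bolt is fully home with the catch still held down (value of joint bolt above 0.0285 m and value of joint catch above 0.004 m), for 0.05 s.
At the end, for the whole second after the job is handed in: The bolt is within 1.5 mm of fully home, the catch bar is up again (within 2 mm), and flask, bottle, tip box and dish are within 20 mm of where they were (value of joint bolt above 0.0285 m and value of joint catch below 0.002 m and distance of each of flask, bottle, tip_box, dish from where it was at the start of the episode below 0.02 m); the robot touches nothing.
It fails at once if the catch is let up at part stroke (less than 3 mm down while the bolt is between 5 and 25 mm) (value of joint catch below 0.003 m and value of joint bolt between 0.005 and 0.025 m).
It fails at once if the flask, bottle, tip box or dish is lifted or moved by more than 20 mm (distance of any of flask, bottle, tip_box, dish from where it was at the start of the episode above 0.02 m).
It also fails if it takes over 48 s, if anything falls off the work surface, if the arm or the gripper's body presses on something with over 40 N, if the wrist force passes 120 N, or if a joint passes its speed limit or range.

## Robot

A 6-joint arm with a two-finger parallel gripper is mounted at the origin on the work surface. World frame = base frame: x ahead of the robot, y to its left, z up, the work surface at z = 0. Lengths are in m, angles in rad, forces in N, time in s.
With the tool pointing down it reaches from about 0.35 to 0.8 m from the base axis. Payload 7.3 kg.
Tool frame: the origin (TCP) lies at the very end of the fingers, on their centre line; the grasp point (between the pads) lies 19 mm behind it (bot.tcp_to_grasp is the distance from the TCP to the grasp point, in m); x points along the fingers, z is the direction in which the jaws open and shut, and the axes are right-handed (so a half turn about x gives the same grasp; the last joint's range is limited). The gripper opens to 85 mm and grips with 20 to 120 N. Pads are 22 mm wide; open, the fingers measure 114 mm over their backs; the gripper's body (76 mm by 85 mm) begins 54 mm behind the grasp point. The pads swing forward as they close: fully open they stand 13 mm farther back than shut.
Start: joints at [-1.431, 0.342, 1.524, -0, 1.275, -0.146], TCP at [0.148, -0.504, 0.231] pointing down, gripper open.
Joint ranges: [-2.53, 2.53], [-0.77, 2.02], [0.04, 2.7], [-1, 4.14], [0.28, 2.66], [-3.11, 3.11]. Speed limits (rad/s): [2.57, 2.57, 3.14, 3.14, 3.14, 3.14].

## Interface

Orientations are given as a unit quaternion [x, y, z, w].
In Python, from plant import bot gives the robot as it stands. The module is installed in compiled form; this text tells all that it offers.
- The arm moves only by the shell command python3 -m handwheel 'ROWS' [FORCE]. ROWS is JSON, a list that holds one entry, the list of rows, each a list of 7 numbers: the closure, from 0 (fully open) to 1 (shut), then the shift along the tool's x, y, z in units of 40 mm (1.0 is 40 mm), then the turn, a rotation vector about the tool's x, y, z in units of 6 degrees (1.0 is 6 degrees). A call has exactly 8 rows; each row is the pose to reach, as a shift and turn from the pose commanded when the call began, along the tool's axes at that moment; what a row does not reach only later rows make up. A row lasts 1/10 s, in which the tool goes at most 50 mm and 8.59 degrees, less where a joint would pass 70% of its speed; a pose out of reach is approached as far as the arm can. A call with a gripper value outside its range is refused whole. The fingers move at their own pace and stop on an object; FORCE is the grip in N (left out, the last holds). Time passes only in rows, so rows that repeat a pose let the fingers close, or fill a call up. It gives the time, the measured TCP pose, the force and the opening at its end, in the units of the state.
- bot.get_state(): the state, without advancing time (a new reading comes with each control period).
- bot.capture(name): name is "side" or "top"; returns the picture (400x640x3 uint8, blue, green, red); there is no depth.
- bot.get_calibration(name): a dict with "vertical_fov" (degrees; the focal length in pixels is half the picture's height over the tangent of half this angle, whatever the lens; pixels are square), "cx", "cy" (the principal point, pixels), "world_from_camera" (4x4, takes a point from camera to world coordinates). Camera axes: x right, y up, looking along -z (the intrinsics and any distortion apply to the point x, -y, -z); pixel columns grow to the right and rows downward; lengths in m; the calibration is good to about 2 mm. A picture is of the moment at which its call begins. get_calibration takes no time and is no camera call.
- bot.hand_in(): hands the job in, once; it reports no verdict.
The state is a dict: "time": time; "q": joint angles; "qvel": joint speeds; "joint_torque": joint torques, N m; "position": TCP position; "orientation": TCP orientation; "contact_force": force on the tool from outside, world axes, zero at the start; "moment": the same for the moment, N m; "gripper_width": finger opening in m.
Only numpy, scipy, OpenCV 4.12 (cv2) and the standard library are available. Lean on these libraries where they do the work, as an engineer would, in place of code of your own. Each camera call takes 0.05 s, during which the arm holds its last target.

## Working session

There is one attempt and no reset: what is moved stays moved. The work goes in short steps, Python scripts to look and compute and a shell command to move; the robot and the scene stay as the last step left them, time stands still between calls to the robot, and variables do not carry over. Pictures are saved under pics/ and viewed, and the job is handed in when it is done.

```bash
mkdir -p pics; ls
python3 - <<'E'
from plant import bot
import cv2, numpy as np
np.set_printoptions(precision=4,suppress=True)
print(bot.get_state())
print(bot.tcp_to_grasp)
for n in("side","top"):
    im=bot.capture(n); cv2.imwrite(f"pics/{n}0.png",im); print(n,bot.get_calibration(n))
E
```

```text
pics
{'time': 0.0, 'q': array([-1.431 ,  0.3427,  1.5251, -0.    ,  1.2754, -0.146 ]), 'qvel': array([-0.0005,  0.0015,  0.0006, -0.0003,  0.0008,  0.0003]), 'joint_torque': array([  0.002 , -43.3672, -24.6009,  -0.0002,   0.0078,   0.    ]), 'position': array([ 0.148 , -0.5033,  0.2306]), 'orientation': array([ 0.4241,  0.5665, -0.4233,  0.5657]), 'contact_force': array([ 1.1318,  0.2576, -0.2115]), 'moment': array([ 0.0221,  0.0564, -0.0488]), 'gripper_width': 0.08569803184037948}
0.0187
side {'vertical_fov': 53.29645538803192, 'cx': 320.8871420215057, 'cy': 204.23526580548364, 'world_from_camera': array([[ 0.9459,  0.1848, -0.2668,  0.3781],
       [-0.3246,  0.5455, -0.7727, -0.6772],
       [ 0.0027,  0.8175,  0.576 ,  0.5846],
       [ 0.    ,  0.    ,  0.    ,  1.    ]])}
top {'vertical_fov': 46.921145423744164, 'cx': 327.2322828713193, 'cy': 201.37447715733998, 'world_from_camera': array([[-0.0287,  0.9975, -0.064 ,  0.5666],
       [-0.9996, -0.0288,  0.0005, -0.0168],
       [-0.0014,  0.0639,  0.998 ,  0.9753],
       [ 0.    ,  0.    ,  0.    ,  1.    ]])}
```

View pics/side0.png

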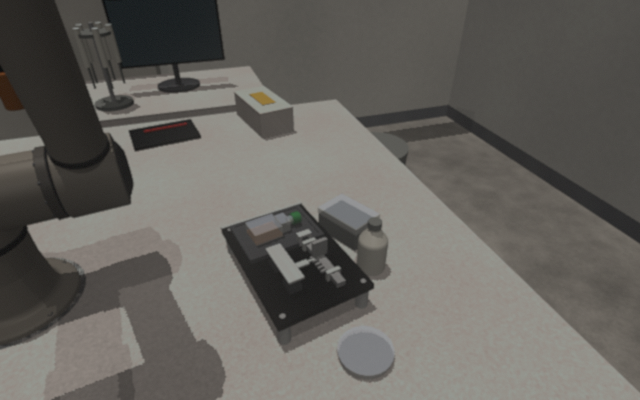

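View pics/top0.png

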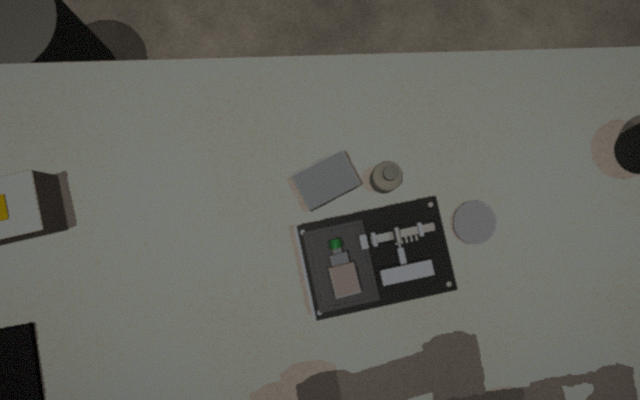

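The side view shows the stage at about (295,265). The top view shows it at about (375,258), with the catch bar near (407,272), the bolt along y≈235, and the dish at (474,222). I'll enlarge both.

Run:
```python
import cv2
a=cv2.imread("pics/side0.png")[195:345,210:400]; cv2.imwrite("pics/side0z.png",cv2.resize(a,None,fx=4,fy=4,interpolation=cv2.INTER_CUBIC))
a=cv2.imread("pics/top0.png")[185:330,285:475]; cv2.imwrite("pics/top0z.png",cv2.convertScaleAbs(cv2.resize(a,None,fx=4,fy=4,interpolation=cv2.INTER_CUBIC),alpha=1.3))
```

```text
(no output)
```

View pics/side0z.png

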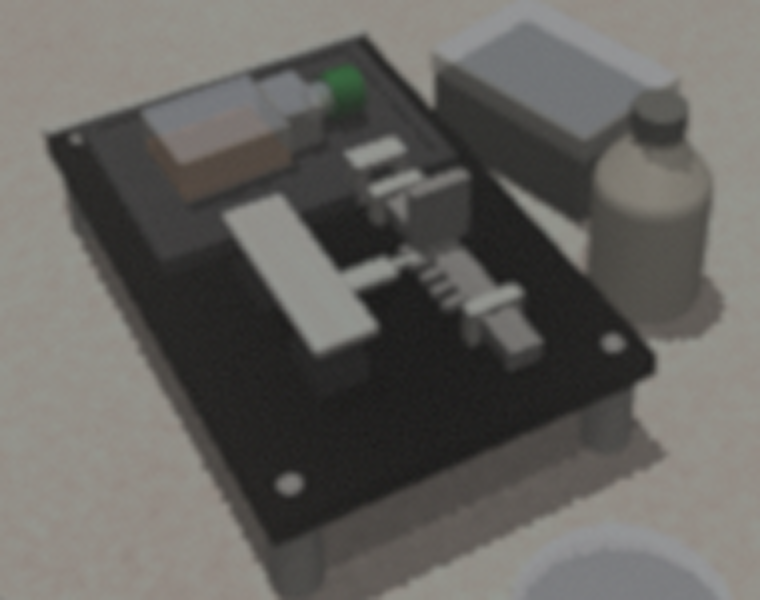

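View pics/top0z.png

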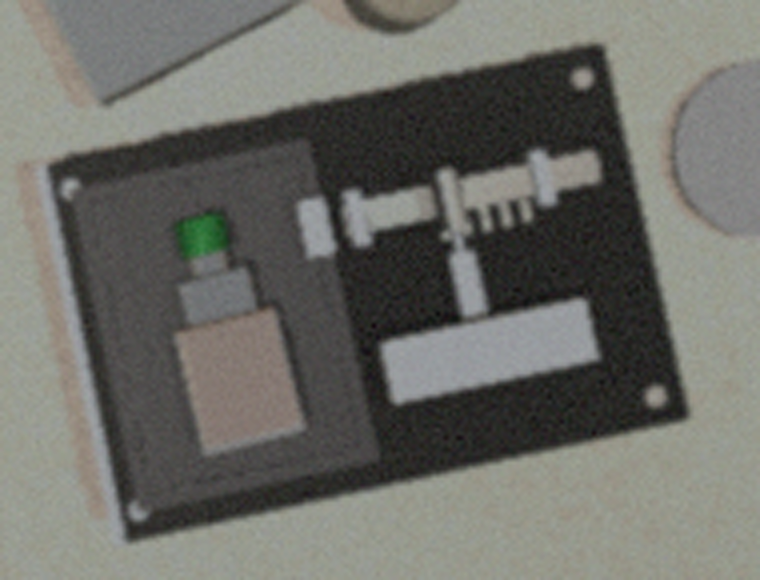

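The zooms show the bar (light, 100 mm), the bolt with its tab and teeth, and the stage screws. Next I'll segment them and triangulate.

```bash
cat > h.py <<'E'
import numpy as np, cv2
from plant import bot
np.set_printoptions(precision=4,suppress=True)
def ray(n,p):
    c=bot.get_calibration(n); f=200/np.tan(np.radians(c["vertical_fov"])/2)
    d=np.array([(p[0]-c["cx"])/f,-(p[1]-c["cy"])/f,-1.]); T=c["world_from_camera"]
    return T[:3,3],T[:3,:3]@d
def plane(n,p,z):
    o,d=ray(n,p); return o+d*(z-o[2])/d[2]
def tri(ps,pt):
    A=np.zeros((3,3));b=np.zeros(3);R=[ray("side",ps),ray("top",pt)]
    for o,d in R:
        d=d/np.linalg.norm(d);P=np.eye(3)-np.outer(d,d);A+=P;b+=P@o
    x=np.linalg.solve(A,b)
    e=[np.linalg.norm(np.cross(x-o,d/np.linalg.norm(d))) for o,d in R]
    return x,e[0]+e[1]
def proj(n,X):
    c=bot.get_calibration(n); f=200/np.tan(np.radians(c["vertical_fov"])/2)
    T=np.linalg.inv(c["world_from_camera"]); q=T[:3,:3]@np.asarray(X)+T[:3,3]
    return np.array([c["cx"]-f*q[0]/q[2], c["cy"]+f*q[1]/q[2]])
E
python3 - <<'E'
from h import *
for n in("side","top"):
    im=cv2.imread(f"pics/{n}0.png"); g=cv2.cvtColor(im,cv2.COLOR_BGR2GRAY)
    x0,y0,x1,y1=(210,195,400,345) if n=="side" else (285,185,475,330)
    G=g[y0:y1,x0:x1]
    # light parts
    for th in (110,125,140):
        m=((G>th)*255).astype(np.uint8)
        k,l,s,c=cv2.connectedComponentsWithStats(m)
        for i in range(1,k):
            if 8<s[i,4]<3000:
                cnt=cv2.findContours((l==i).astype(np.uint8),cv2.RETR_EXTERNAL,cv2.CHAIN_APPROX_NONE)[0][0]
                r=cv2.minAreaRect(cnt)
                print(n,th,"area",s[i,4],"c",c[i]+[x0,y0],"box",(cv2.boxPoints(r)+[x0,y0]).round(1).tolist())
    print(n,"gray samples",np.percentile(G,[5,25,50,75,95]))
E
```

```text
side 110 area 487 c [266.6571 223.0082] box [[246.5, 222.6], [286.7, 207.9], [291.6, 221.5], [251.4, 236.1]]
side 110 area 62 c [303.5 232.5] box [[296.5, 232.5], [309.1, 228.3], [310.5, 232.5], [297.9, 236.7]]
side 110 area 57 c [311.7719 240.2281] box [[302.6, 238.7], [323.9, 236.6], [324.3, 241.1], [303.0, 243.2]]
side 110 area 125 c [348.496 251.288] box [[336.2, 241.7], [341.3, 237.0], [359.5, 256.8], [354.4, 261.6]]
side 110 area 721 c [286.2635 262.7448] box [[265.3, 248.5], [293.6, 229.1], [318.6, 265.7], [290.2, 285.1]]
side 110 area 125 c [328.624 265.712] box [[316.4, 265.6], [322.4, 256.3], [339.5, 267.3], [333.5, 276.5]]
side 110 area 53 c [337.6415 276.8491] box [[332.7, 274.5], [337.3, 271.5], [342.7, 279.5], [338.1, 282.6]]
side 110 area 10 c [281.9 315.4] box [[280.0, 316.0], [282.5, 313.5], [284.0, 315.0], [281.5, 317.5]]
side 125 area 48 c [303.25   232.5625] box [[296.9, 232.7], [308.3, 228.9], [309.5, 232.5], [298.1, 236.3]]
side 125 area 90 c [371.7    240.5556] box [[364.6, 243.2], [367.8, 233.6], [378.6, 237.2], [375.4, 246.8]]
side 125 area 25 c [308.56 240.1
[... 1184 characters left out ...]
1.2, 234.9]]
top 110 area 28 c [397.2857 234.5357] box [[394.8, 228.3], [396.7, 227.8], [399.9, 240.8], [398.1, 241.2]]
top 110 area 92 c [408.4674 231.2717] box [[400.1, 230.5], [415.6, 226.6], [417.2, 232.9], [401.7, 236.8]]
top 110 area 117 c [379.9829 237.4786] box [[371.3, 234.2], [387.5, 230.1], [390.2, 240.9], [374.0, 245.0]]
top 110 area 73 c [363.3425 241.2055] box [[359.1, 235.5], [364.3, 234.2], [367.5, 246.9], [362.3, 248.2]]
top 110 area 64 c [401.3594 255.0781] box [[397.6, 248.6], [401.6, 247.6], [405.2, 261.7], [401.2, 262.7]]
top 110 area 717 c [406.6234 272.2092] box [[380.4, 270.7], [429.9, 259.8], [432.9, 273.7], [383.5, 284.6]]
top gray samples [ 27.  51.  98. 117. 120.]
```

Run:
```python
from h import *
X,e=tri((285.3,262.85),(406.5,272.1)); print("bar centre tri",X,e, "exp z .096")
z=0.096
bs=np.array([[380.4,270.7],[429.9,259.8],[432.9,273.7],[383.5,284.6]])
P=[plane("top",p,z) for p in bs]
print(P, "len",np.linalg.norm(P[0]-P[1]),np.linalg.norm(P[1]-P[2]))
d=(P[0]-P[1])+(P[3]-P[2]); print("yaw from bar top",np.degrees(np.arctan2(-d[0],d[1])), "ctr",plane("top",(406.5,272.1),z),"side",plane("side",(285.3,262.85),z))
# stage corners
def poly(n):
    im=cv2.imread(f"pics/{n}0.png"); g=cv2.cvtColor(cv2.GaussianBlur(im,(3,3),0),cv2.COLOR_BGR2GRAY)
    x0,y0,x1,y1=(210,195,400,345) if n=="side" else (285,185,475,330)
    m=((g[y0:y1,x0:x1]<62)*255).astype(np.uint8)
    m=cv2.morphologyEx(m,cv2.MORPH_CLOSE,np.ones((5,5)))
    c=max(cv2.findContours(m,cv2.RETR_EXTERNAL,cv2.CHAIN_APPROX_NONE)[0],key=cv2.contourArea)
    print(n,"minrect",(cv2.boxPoints(cv2.minAreaRect(c))+[x0,y0]).round(1).tolist(), cv2.approxPolyDP(cv2.convexHull(c),4,True)[:,0].tolist())
poly("top");poly("side")
zc=lambda p,o:(p[0]/4-.375+o[0],p[1]/4-.375+o[1])
# screws: top zoom and side zoom hand-read
T=[(582,78),(655,397),(140,511),(71,188)]; S=[(613,344),(289,485),(77,138)]
for nm,t in zip("ABCD",T): print("screw top@.06",nm,plane("top",zc(t,(285,185)),.06))
print("tri A",tri(zc(S[0],(210,195)),zc(T[0],(285,185))),"B",tri(zc(S[1],(210,195)),zc(T[1],(285,185))),"C",tri(zc(S[2],(210,195)),zc(T[2],(285,185))))
# tab top: side zoom top edge; top zoom tab
print("tab", plane("top",zc((451,203),(285,185)),.112))
st=bot.get_state(); from scipy.spatial.transform import Rotation as R
print(R.from_quat(st["orientation"]).as_matrix())
```

```text
bar centre tri [ 0.4861 -0.1648  0.0906] 0.004322156689990697 exp z .096
[array([ 0.4886, -0.1141,  0.096 ]), array([ 0.5064, -0.2086,  0.096 ]), array([ 0.4801, -0.2132,  0.096 ]), array([ 0.4623, -0.119 ,  0.096 ])] len 0.09620636868290383 0.02667814162131333
yaw from bar top 10.671191028671961 ctr [ 0.4845 -0.1634  0.096 ] side [ 0.487  -0.1711  0.096 ]
top minrect [[296.2, 225.3], [436.1, 194.9], [456.5, 289.1], [316.7, 319.5]] [[150, 12], [171, 103], [32, 134], [13, 41]]
side minrect [[221.5, 229.7], [332.7, 180.3], [380.0, 286.8], [268.9, 336.2]] [[90, 10], [147, 40], [162, 92], [68, 136], [13, 34]]
screw top@.06 A [ 0.6139 -0.2217  0.06  ]
screw top@.06 B [ 0.4558 -0.2508  0.06  ]
screw top@.06 C [0.4077 0.0039 0.06  ]
screw top@.06 D [0.5666 0.0337 0.06  ]
tri A (array([ 0.6147, -0.2222,  0.0591]), np.float64(0.0017532040675253004)) B (array([ 0.4569, -0.2514,  0.0588]), np.float64(0.0024467646755711994)) C (array([0.4083, 0.0038, 0.0594]), np.float64(0.0013680534879994734))
tab [ 0.5545 -0.1464  0.112 ]
[[-0.0001  0.9594  0.2819]
 [ 0.0013  0.2819 -0.9594]
 [-1.      0.0002 -0.0013]]
```

The stage screws triangulate to z≈0.059, against an expected 0.060. They put the stage origin at (0.520, -0.158) with a yaw of about 10.5°, and the bar and tab agree to within 1.5 mm. I'll start the approach, high and with the jaws partly closed.

```bash
python3 -m handwheel '[[[0.3,0,0.7,-0.32,-0.9,0,0],[0.3,0,1.4,-0.64,-1.8,0,0],[0.3,0,2.1,-0.96,-2.7,0,0],[0.3,0,2.8,-1.28,-3.6,0,0],[0.3,0,3.5,-1.6,-4.5,0,0],[0.3,0,4.2,-1.92,-5.4,0,0],[0.3,0,4.9,-2.24,-6.3,0,0],[0.3,0,5.6,-2.56,-7,0,0]]]'
cat >> h.py <<'E'
from scipy.spatial.transform import Rotation as Ro
O=np.array([.5201,-.1579,0]); YAW=10.5
def need(sx,sy,z):
    s=bot.get_state(); R=Ro.from_quat(s["orientation"]).as_matrix()
    c,si=np.cos(np.radians(YAW)),np.sin(np.radians(YAW))
    ex=np.array([c,si,0]);ey=np.array([-si,c,0])
    Tgt=O+sx*ex+sy*ey; Tgt[2]=z
    print("t",s["time"],"pos",s["position"],"stage",[(s["position"]-O)@ex,(s["position"]-O)@ey],"w",s["gripper_width"],"F",s["contact_force"],"q",s["q"])
    print("shift units",R.T@(Tgt-s["position"])/.04)
    Rt=np.column_stack([[0,0,-1],ey,ex]) # x down, z along ex, y = z x x
    Rt[:,1]=np.cross(Rt[:,2],Rt[:,0])
    print("turn units",np.degrees(Ro.from_matrix(R.T@Rt).as_rotvec())/6, "tool y",Rt[:,1])
E
python3 -c "
from h import *
need(0,-.020,.205)"
```

```text
time: 0.9
position: [0.3348, -0.3412, 0.231]
orientation: [0.192, 0.681, -0.191, 0.681]
contact_force: [-0.1, 1.1, -0.0]
gripper_width: 0.0601
t 0.9 pos [ 0.3348 -0.3412  0.231 ] stage [np.float64(-0.21562611100825108), np.float64(-0.14646627694575082)] w 0.060143042354016844 F [-0.0531  1.0796 -0.0481] q [-0.9554  0.2566  1.647  -0.      1.2385 -0.407 ]
shift units [0.6509 5.9539 1.899 ]
turn units [-6.9869 -0.0045 -0.0038] tool y [-0.1822  0.9833  0.    ]
```

```bash
python3 -m handwheel '[[[0.3,0.08,0.8,0.26,-1,0,0],[0.3,0.16,1.6,0.52,-2,0,0],[0.3,0.25,2.4,0.77,-2.9,0,0],[0.3,0.33,3.2,1.02,-3.8,0,0],[0.3,0.41,4,1.28,-4.7,0,0],[0.3,0.5,4.8,1.53,-5.5,0,0],[0.3,0.58,5.5,1.76,-6.3,0,0],[0.3,0.65,5.95,1.9,-7,0,0]]]'
python3 - <<'E'
from h import *
need(0,-.020,.130)
for n in("side","top"):
    im=bot.capture(n); cv2.imwrite(f"pics/{n}1.png",im)
    x0,y0,x1,y1=(210,150,400,345) if n=="side" else (285,165,475,330)
    cv2.imwrite(f"pics/{n}1z.png",cv2.resize(im[y0:y1,x0:x1],None,fx=3,fy=3,interpolation=cv2.INTER_CUBIC))
E
```

```text
time: 1.7
position: [0.5247, -0.1778, 0.2046]
orientation: [-0.065, 0.704, 0.066, 0.704]
contact_force: [0.6, 0.2, 0.4]
gripper_width: 0.0597
t 1.7 pos [ 0.5247 -0.1778  0.2046] stage [np.float64(0.0009041604897267077), np.float64(-0.02041858441818582)] w 0.05973640550024393 F [0.6301 0.1984 0.3619] q [-0.4652  0.4174  1.485   0.0003  1.24   -0.6512]
shift units [ 1.8649  0.0092 -0.0217]
turn units [ 0.0248 -0.0047 -0.007 ] tool y [-0.1822  0.9833  0.    ]
```

View pics/side1z.png

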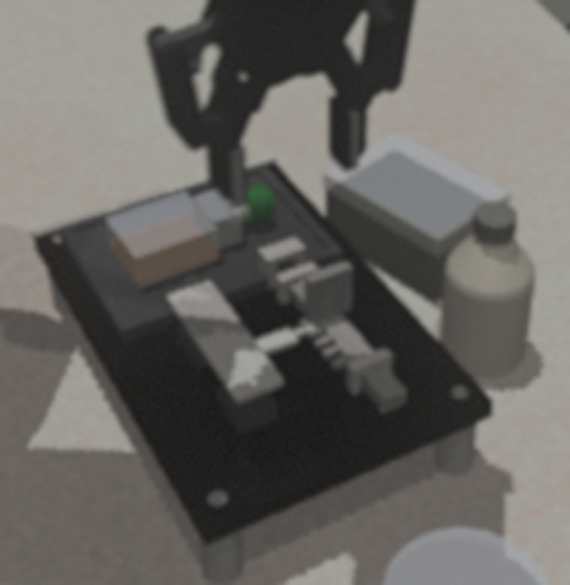

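View pics/top1z.png

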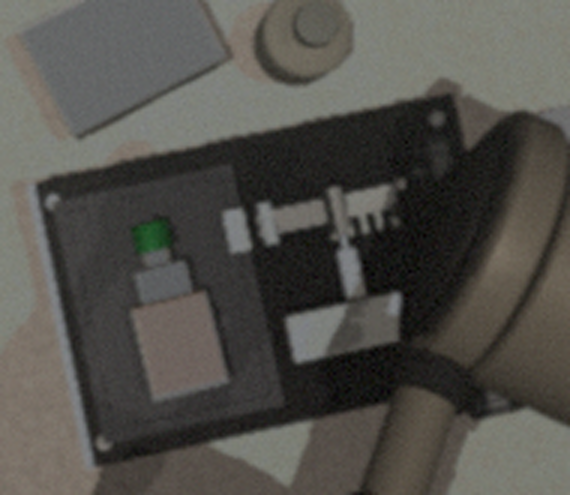

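The fingers straddle the stage correctly: the left tip is near side pixel (286,216) and the right near (325,204). I'll descend to just above bar height and check the tips against the bar and tab.

```bash
python3 -m handwheel '[[[0.3,0.25,0,-0.02,0,0,0],[0.3,0.5,0,-0.02,0,0,0],[0.3,0.75,0,-0.02,0,0,0],[0.3,1,0,-0.02,0,0,0],[0.3,1.25,0,-0.02,0,0,0],[0.3,1.5,0,-0.02,0,0,0],[0.3,1.7,0,-0.02,0,0,0],[0.3,1.8,0,-0.02,0,0,0]]]'
python3 - <<'E'
from h import *
need(0,-.020,.100)
n="side"
im=bot.capture(n); cv2.imwrite(f"pics/{n}2.png",im)
x0,y0,x1,y1=230,190,380,310
cv2.imwrite(f"pics/{n}2z.png",cv2.resize(im[y0:y1,x0:x1],None,fx=5,fy=5,interpolation=cv2.INTER_CUBIC))
E
```

```text
time: 2.6
position: [0.5225, -0.1795, 0.1323]
orientation: [-0.064, 0.705, 0.064, 0.704]
contact_force: [-0.7, -1.0, 0.4]
gripper_width: 0.0601
t 2.6 pos [ 0.5225 -0.1795  0.1323] stage [np.float64(-0.001601635846753186), np.float64(-0.021710692717003762)] w 0.060062639607113236 F [-0.6894 -0.9863  0.3615] q [-0.4697  0.4886  1.5863 -0.0001  1.0678 -0.6506]
shift units [0.8064 0.0423 0.0407]
turn units [-0.0215 -0.0092 -0.0062] tool y [-0.1822  0.9833  0.    ]
```

View pics/side2z.png

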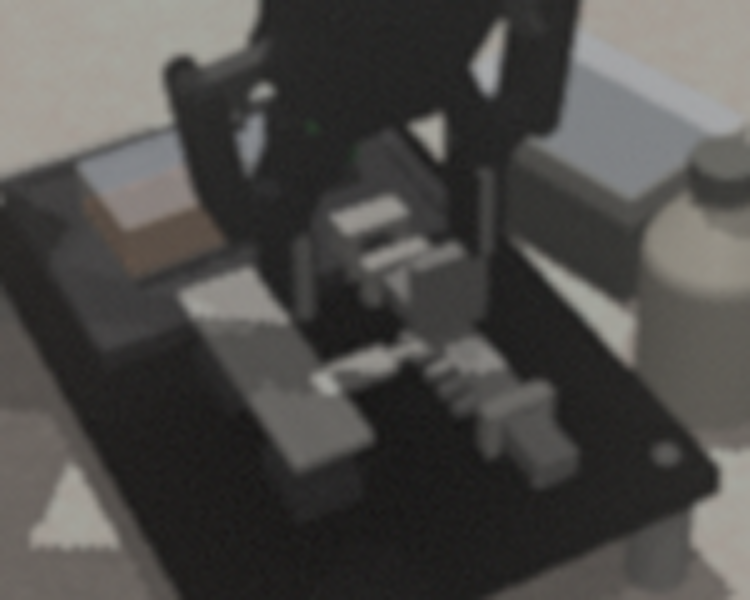

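Run:
```python
from h import *
c,si=np.cos(np.radians(YAW)),np.sin(np.radians(YAW))
ex=np.array([c,si,0]);ey=np.array([-si,c,0])
S=lambda x,y,z:O+x*ex+y*ey+[0,0,z]
z5=lambda p:(p-[230,190])*5+2
for nm,X in dict(tabtopL=S(.022,0,.112),tabtopR=S(.052,0,.112),tabbotL=S(.022,0,.076),bar1=S(-.052,-.05,.096),bar2=S(-.022,-.05,.096),bar3=S(-.022,.05,.096),bar4=S(-.052,.05,.096),
  Rin=S(.030,-.0217,.1323),RinF=S(.030,-.0107,.1323),RinB=S(.030,-.0327,.1323),Rin14=S(.030,-.0327,.140),Rin154=S(.030,-.0327,.150),Lin=S(-.030,-.0327,.1323),Lin14=S(-.030,-.0327,.140)).items(): print(nm,z5(proj("side",X)).round(0))
```

```text
tabtopL [411. 268.]
tabtopR [483. 242.]
tabbotL [412. 342.]
bar1 [288. 462.]
bar2 [368. 430.]
bar3 [245. 262.]
bar4 [171. 288.]
Rin [460. 252.]
RinF [445. 235.]
RinB [476. 271.]
Rin14 [476. 253.]
Rin154 [476. 231.]
Lin [320. 328.]
Lin14 [319. 311.]
```

The projections fit the picture to about 1 px. The finger ends sit about 8 mm behind the TCP, so I expect contact at TCP z≈0.088. I'll go down to just above that.

```bash
python3 -m handwheel '[[[0.3,0.3,0,0.02,0,0,0],[0.3,0.5,0,0.04,0,0,0],[0.3,0.7,0,0.04,0,0,0],[0.3,0.8,0,0.04,0,0,0],[0.3,0.88,0,0.04,0,0,0],[0.3,0.95,0,0.04,0,0,0],[0.3,0.95,0,0.04,0,0,0],[0.3,0.95,0,0.04,0,0,0]]]'
python3 -c "
from h import *
need(0,-.020,.088)"
```

```text
time: 3.45
position: [0.5245, -0.1795, 0.0955]
orientation: [-0.064, 0.704, 0.064, 0.704]
contact_force: [0.1, 0.2, -0.2]
gripper_width: 0.0595
t 3.45 pos [ 0.5245 -0.1795  0.0955] stage [np.float64(0.0003960158471957619), np.float64(-0.02201055496298878)] w 0.05949604750662525 F [ 0.1041  0.2333 -0.1934] q [-0.4679  0.5364  1.6216 -0.0001  0.9832 -0.6489]
shift units [ 0.1873  0.0503 -0.0101]
turn units [-0.0214  0.0029  0.0031] tool y [-0.1822  0.9833  0.    ]
```

```bash
python3 -m handwheel '[[[0.3,0.03,0,0,0,0,0],[0.3,0.06,0,0,0,0,0],[0.3,0.09,0,0,0,0,0],[0.3,0.12,0,0,0,0,0],[0.3,0.15,0,0,0,0,0],[0.3,0.18,0,0,0,0,0],[0.3,0.2,0,0,0,0,0],[0.3,0.2,0,0,0,0,0]]]'
python3 - <<'E'
from h import *
need(0,-.020,.080)
n="side"
im=bot.capture(n); cv2.imwrite(f"pics/{n}3.png",im)
x0,y0,x1,y1=230,190,380,310
cv2.imwrite(f"pics/{n}3z.png",cv2.resize(im[y0:y1,x0:x1],None,fx=5,fy=5,interpolation=cv2.INTER_CUBIC))
E
```

```text
time: 4.25
position: [0.5244, -0.1794, 0.0874]
orientation: [-0.064, 0.704, 0.064, 0.704]
contact_force: [-0.6, -0.7, 4.0]
gripper_width: 0.0596
t 4.25 pos [ 0.5244 -0.1794  0.0874] stage [np.float64(0.00030874830577254115), np.float64(-0.021962251242186526)] w 0.0595755656179934 F [-0.6155 -0.7088  3.9875] q [-0.4679  0.547   1.6295 -0.0001  0.9649 -0.6489]
shift units [ 0.1845  0.0491 -0.0078]
turn units [-0.0209  0.0011  0.0022] tool y [-0.1822  0.9833  0.    ]
```

View pics/side3z.png

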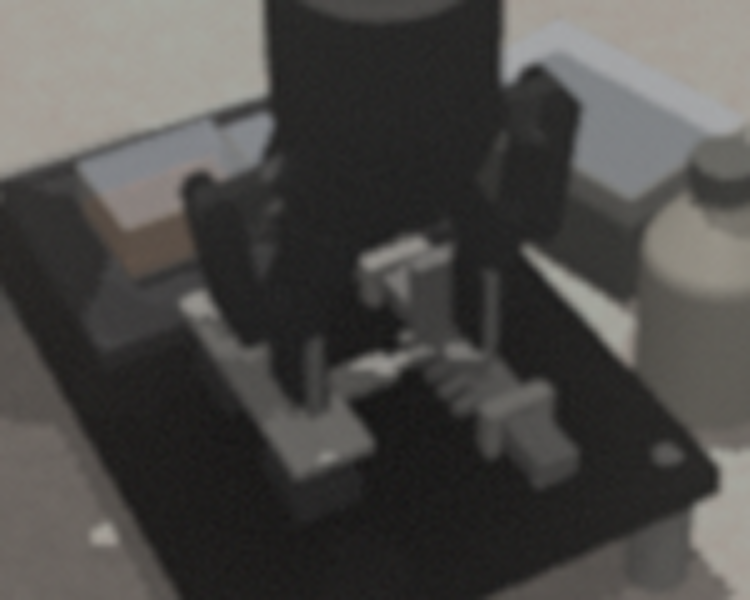

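Force is 4 N. The left finger stands on the bar at zoom (310,405), and the right finger is behind the tab at (490,345) without touching it. I'll press further.

```bash
python3 -m handwheel '[[[0.3,0.03,0,0,0,0,0],[0.3,0.06,0,0,0,0,0],[0.3,0.09,0,0,0,0,0],[0.3,0.12,0,0,0,0,0],[0.3,0.15,0,0,0,0,0],[0.3,0.17,0,0,0,0,0],[0.3,0.18,0,0,0,0,0],[0.3,0.18,0,0,0,0,0]]]'
python3 -c "
from h import *
need(0,-.020,.079)"
```

```text
time: 5.1
position: [0.5245, -0.1795, 0.0809]
orientation: [-0.064, 0.704, 0.064, 0.704]
contact_force: [-2.7, 1.2, 11.2]
gripper_width: 0.0599
t 5.1 pos [ 0.5245 -0.1795  0.0809] stage [np.float64(0.00034790500306010677), np.float64(-0.02201056896112851)] w 0.05993644622728203 F [-2.6754  1.1832 11.2099] q [-0.4679  0.5557  1.6356 -0.0003  0.9497 -0.6488]
shift units [ 0.0473  0.0503 -0.0088]
turn units [-0.0204  0.0034  0.0053] tool y [-0.1822  0.9833  0.    ]
```

Run:
```python
from h import *
n="side"
im=bot.capture(n); cv2.imwrite(f"pics/{n}4.png",im)
x0,y0,x1,y1=230,190,380,310
cv2.imwrite(f"pics/{n}4z.png",cv2.resize(im[y0:y1,x0:x1],None,fx=5,fy=5,interpolation=cv2.INTER_CUBIC))
need(0,-.020,.079)
```

```text
t 5.15 pos [ 0.5244 -0.1795  0.0809] stage [np.float64(0.0003272969172035513), np.float64(-0.02200207146770588)] w 0.05975613618115321 F [-2.7631  0.646  10.7973] q [-0.4679  0.5557  1.6356 -0.0003  0.9497 -0.6488]
shift units [ 0.0474  0.0501 -0.0083]
turn units [-0.02    0.003   0.0054] tool y [-0.1822  0.9833  0.    ]
```

View pics/side4z.png

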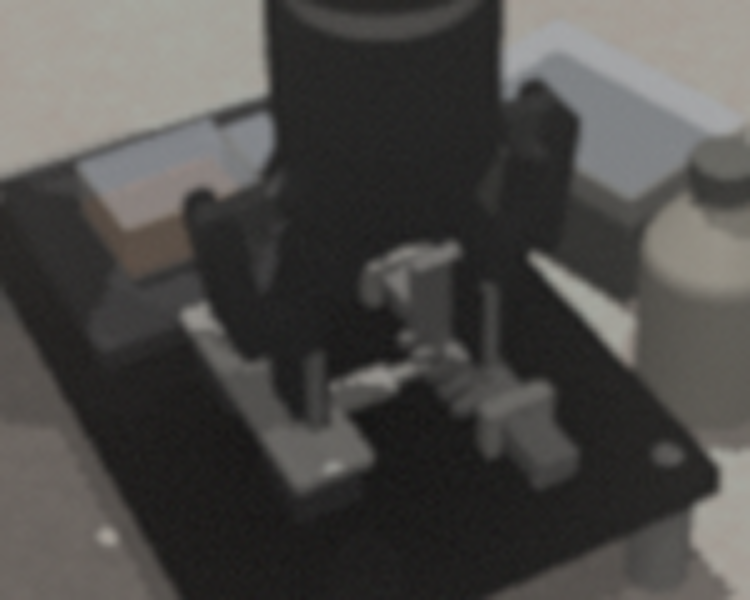

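The bar's near corner dropped from (297,472) to (297,490), about 9 mm. The force rose to 11 N, so the bar is on its stop. The right tip is behind the tab and clear of the guide. Now I'll push along tool +y with the press held.

```bash
python3 -m handwheel '[[[0.3,0.005,0.08,0,0,0,0],[0.3,0.005,0.16,0,0,0,0],[0.3,0.005,0.24,0,0,0,0],[0.3,0.005,0.32,0,0,0,0],[0.3,0.005,0.4,0,0,0,0],[0.3,0.005,0.48,0,0,0,0],[0.3,0.005,0.56,0,0,0,0],[0.3,0.005,0.64,0,0,0,0]]]'
python3 - <<'E'
from h import *
need(0,.022,.0806)
n="side"
im=bot.capture(n); cv2.imwrite(f"pics/{n}5.png",im)
x0,y0,x1,y1=230,190,380,310
cv2.imwrite(f"pics/{n}5z.png",cv2.resize(im[y0:y1,x0:x1],None,fx=5,fy=5,interpolation=cv2.INTER_CUBIC))
E
```

```text
time: 5.95
position: [0.5215, -0.1565, 0.0811]
orientation: [-0.066, 0.703, 0.062, 0.706]
contact_force: [0.2, -7.8, 7.3]
gripper_width: 0.0599
t 5.95 pos [ 0.5215 -0.1565  0.0811] stage [np.float64(0.0015809895841247775), np.float64(0.001090617518594504)] w 0.059864113492721145 F [ 0.1501 -7.7947  7.2929] q [-0.4311  0.5384  1.6686 -0.0029  0.9286 -0.6108]
shift units [ 0.0087  0.5227 -0.0405]
turn units [-0.0172  0.0342  0.0514] tool y [-0.1822  0.9833  0.    ]
```

View pics/side5z.png

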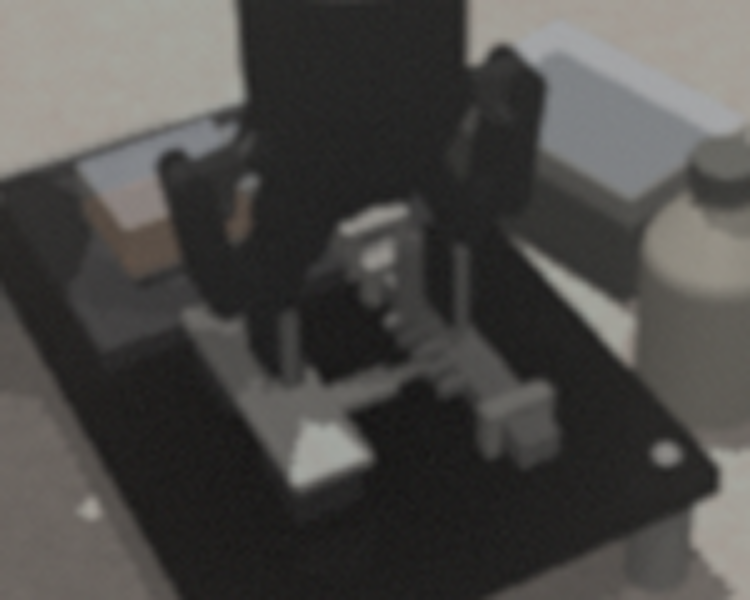

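The bolt is moving: its tab and tail shifted, and the bar is still down with its near corner at about (297,490). I'll continue with slightly more press.

```bash
python3 -m handwheel '[[[0.3,0.015,0.07,0,0,0,0],[0.3,0.02,0.14,0,0,0,0],[0.3,0.02,0.21,0,0,0,0],[0.3,0.02,0.28,0,0,0,0],[0.3,0.02,0.34,0,0,0,0],[0.3,0.02,0.4,0,0,0,0],[0.3,0.02,0.44,0,0,0,0],[0.3,0.02,0.46,0,0,0,0]]]'
python3 - <<'E'
from h import *
need(0,.022,.0806)
E
```

```text
time: 6.8
position: [0.5188, -0.1393, 0.081]
orientation: [-0.067, 0.702, 0.062, 0.706]
contact_force: [0.6, -10.4, 11.4]
gripper_width: 0.0597
t 6.8 pos [ 0.5188 -0.1393  0.081 ] stage [np.float64(0.0021112645993877997), np.float64(0.018576024342416866)] w 0.059704287623258384 F [  0.5556 -10.3625  11.3923] q [-0.403   0.5268  1.6912 -0.0041  0.9155 -0.5824]
shift units [ 0.0094  0.0856 -0.0529]
turn units [-0.0127  0.0472  0.0688] tool y [-0.1822  0.9833  0.    ]
```

```bash
python3 -m handwheel '[[[0.3,0,0.05,0,0,0,0],[0.3,0,0.1,0,0,0,0],[0.3,0,0.15,0,0,0,0],[0.3,0,0.18,0,0,0,0],[0.3,0,0.2,0,0,0,0],[0.3,0,0.2,0,0,0,0],[0.3,0,0.2,0,0,0,0],[0.3,0,0.2,0,0,0,0]]]'
python3 - <<'E'
from h import *
need(0,.022,.0806)
n="side"
im=bot.capture(n); cv2.imwrite(f"pics/{n}6.png",im)
x0,y0,x1,y1=230,190,380,310
cv2.imwrite(f"pics/{n}6z.png",cv2.resize(im[y0:y1,x0:x1],None,fx=5,fy=5,interpolation=cv2.INTER_CUBIC))
E
```

```text
time: 7.6
position: [0.5186, -0.1375, 0.0811]
orientation: [-0.069, 0.701, 0.058, 0.707]
contact_force: [1.8, -37.1, 2.6]
gripper_width: 0.0596
t 7.6 pos [ 0.5186 -0.1375  0.0811] stage [np.float64(0.0022529078642238532), np.float64(0.020319253636003332)] w 0.0596051627207055 F [  1.7722 -37.1214   2.6333] q [-0.3963  0.5233  1.6977 -0.0123  0.9062 -0.5683]
shift units [ 0.0121  0.042  -0.0566]
turn units [-0.0361  0.0651  0.153 ] tool y [-0.1822  0.9833  0.    ]
```

View pics/side6z.png

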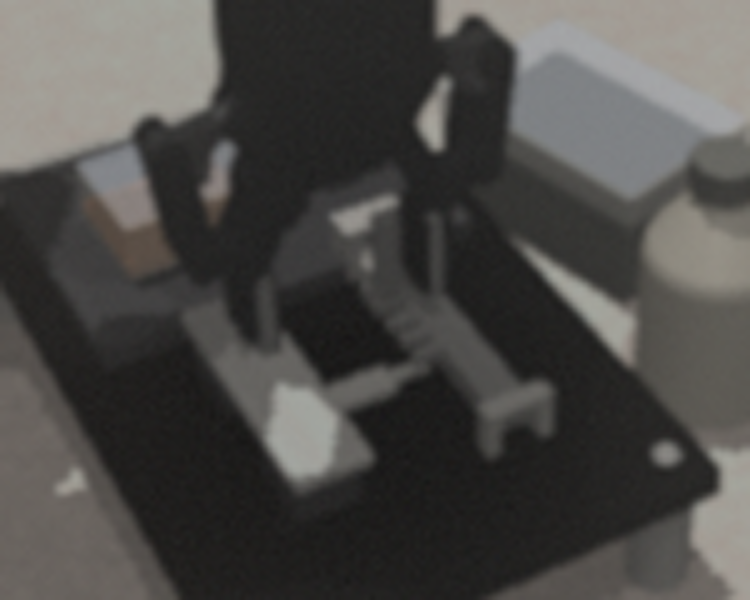

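Force in y rises to 37 N and motion stalls at stage y≈20 mm, where home was predicted at ≈19. The bar is still down at (297,490). The bolt is on its stop. I'll ease the push, keep the press, and check the tab's position.

```bash
python3 -m handwheel '[[[0.3,0.01,-0.05,0,0,0,0],[0.3,0.01,-0.1,0,0,0,0],[0.3,0.01,-0.15,0,0,0,0],[0.3,0.01,-0.17,0,0,0,0],[0.3,0.01,-0.17,0,0,0,0],[0.3,0.01,-0.17,0,0,0,0],[0.3,0.01,-0.17,0,0,0,0],[0.3,0.01,-0.17,0,0,0,0]]]'
python3 - <<'E'
from h import *
need(0,.022,.0806)
n="top"
im=bot.capture(n); cv2.imwrite(f"pics/{n}7.png",im)
x0,y0,x1,y1=285,185,475,330
cv2.imwrite(f"pics/{n}7z.png",cv2.resize(im[y0:y1,x0:x1],None,fx=4,fy=4,interpolation=cv2.INTER_CUBIC))
c,si=np.cos(np.radians(YAW)),np.sin(np.radians(YAW))
ex=np.array([c,si,0]);ey=np.array([-si,c,0])
S=lambda x,y,z:O+x*ex+y*ey+[0,0,z]
z5=lambda p:(p-[230,190])*5+2
for X in (S(.022,.03,.112),S(.022,.03,.076)): print(z5(proj("side",X)))
E
```

```text
time: 8.45
position: [0.5185, -0.1379, 0.081]
orientation: [-0.066, 0.702, 0.061, 0.706]
contact_force: [-0.1, -8.4, 14.5]
gripper_width: 0.0597
t 8.45 pos [ 0.5185 -0.1379  0.081 ] stage [np.float64(0.0021054926722499628), np.float64(0.019976301919428976)] w 0.05969907258654017 F [-0.1295 -8.4034 14.5395] q [-0.4014  0.526   1.6928 -0.0029  0.9149 -0.5795]
shift units [ 0.0087  0.0505 -0.0529]
turn units [-0.0323  0.0501  0.0596] tool y [-0.1822  0.9833  0.    ]
[372.8146 222.3222]
[374.8321 295.1957]
```

View pics/top7z.png

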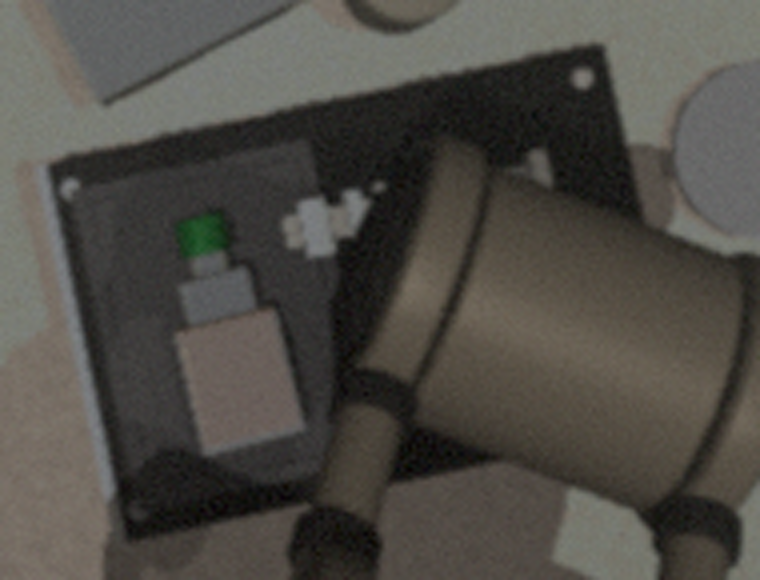

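The bolt end protrudes through the keeper at top-zoom (290,230). The tab edge in the side view is at x≈372, matching the 373 predicted for full home. I'll lift straight up.

```bash
python3 -m handwheel '[[[0.3,-0.1,0,0,0,0,0],[0.3,-0.25,0,0,0,0,0],[0.3,-0.4,0,0,0,0,0],[0.3,-0.6,0,0,0,0,0],[0.3,-0.9,0,0,0,0,0],[0.3,-1.3,0,0,0,0,0],[0.3,-1.8,0,0,0,0,0],[0.3,-2.4,0,0,0,0,0]]]'
python3 -m handwheel '[[[0.3,-0.5,-0.8,-0.4,0,0,0],[0.3,-1,-1.6,-0.8,0,0,0],[0.3,-1.2,-2.4,-1.2,0,0,0],[0.3,-1.2,-3.2,-1.6,0,0,0],[0.3,-1.2,-4,-2,0,0,0],[0.3,-1.2,-4.4,-2.2,0,0,0],[0.3,-1.2,-4.4,-2.2,0,0,0],[0.3,-1.2,-4.4,-2.2,0,0,0]]]'
python3 - <<'E'
from h import *
need(0,.022,.0806)
for n in("side","top"):
    im=bot.capture(n); cv2.imwrite(f"pics/{n}8.png",im)
    x0,y0,x1,y1=(230,190,380,310) if n=="side" else (285,185,475,330)
    k=5 if n=="side" else 4
    cv2.imwrite(f"pics/{n}8z.png",cv2.resize(im[y0:y1,x0:x1],None,fx=k,fy=k,interpolation=cv2.INTER_CUBIC))
E
```

```text
time: 9.3
position: [0.5158, -0.1345, 0.1745]
orientation: [-0.064, 0.705, 0.064, 0.704]
contact_force: [0.1, -0.8, 0.9]
gripper_width: 0.0597
time: 10.1
position: [0.4615, -0.3231, 0.2223]
orientation: [-0.063, 0.704, 0.064, 0.704]
contact_force: [0.2, -0.2, 0.6]
gripper_width: 0.0596
t 10.1 pos [ 0.4615 -0.3231  0.2223] stage [np.float64(-0.0877411172033756), np.float64(-0.15177638395149232)] w 0.059636822174493564 F [ 0.2162 -0.2115  0.6094] q [-0.7473  0.4199  1.4301  0.0008  1.2926 -0.9282]
shift units [3.5475 4.3455 2.1824]
turn units [-0.0245 -0.0002 -0.0122] tool y [-0.1822  0.9833  0.    ]
```

View pics/side8z.png

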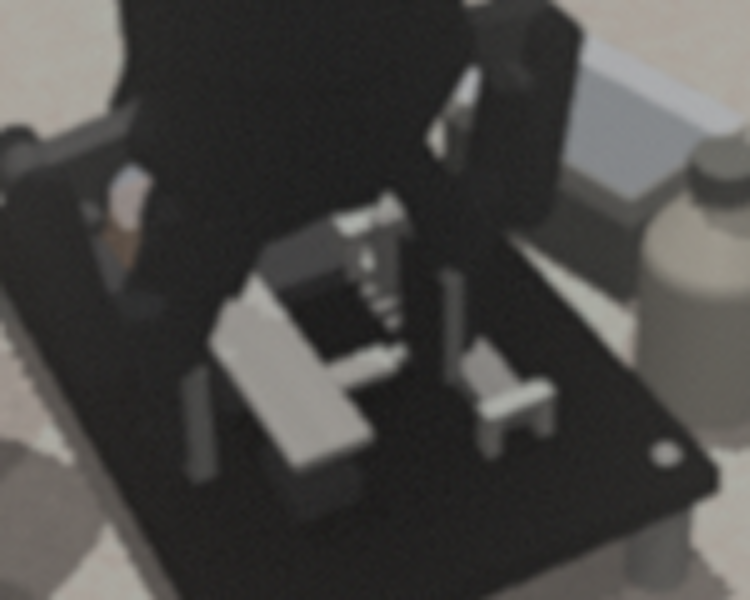

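View pics/top8z.png

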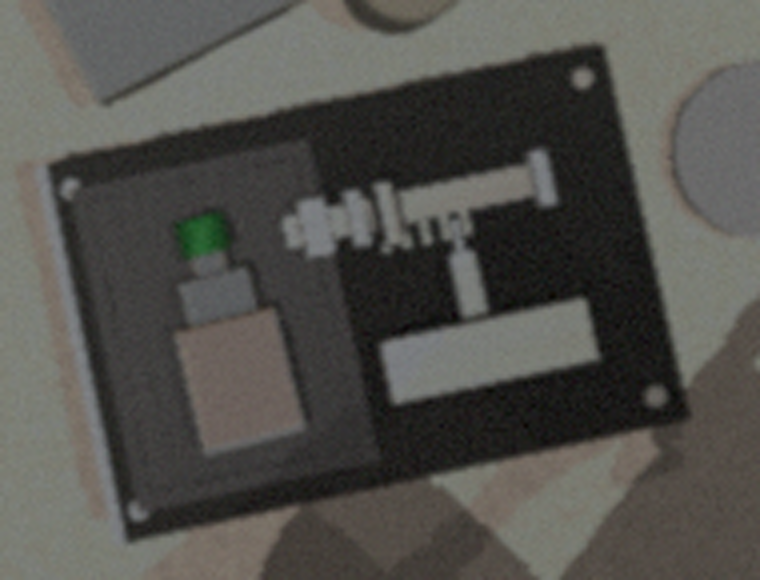

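Run:
```python
from h import *
zc=lambda p:(p[0]/4-.375+285,p[1]/4-.375+185)
a=plane("top",zc((451,203)),.112);b=plane("top",zc((390,217)),.112);print("bolt travel",np.linalg.norm(a-b))
A=cv2.imread("pics/top0.png").astype(np.float32);B=cv2.imread("pics/top8.png").astype(np.float32)
for n,(x0,y0,x1,y1) in dict(flask=(325,233,365,300),bottle=(366,158,406,194),tip=(288,148,364,212),dish=(450,198,500,246),bar=(376,255,440,290)).items():
    print(n,"shift px",cv2.phaseCorrelate(cv2.cvtColor(A[y0:y1,x0:x1],6),cv2.cvtColor(B[y0:y1,x0:x1],6)))
def corner(f):
    g=cv2.cvtColor(cv2.imread(f),6)[270:300,278:308]; m=(g>80); ys,xs=np.nonzero(m); return ys.max()+270
print("bar near-end low row start/pressed/now",corner("pics/side0.png"),corner("pics/side4.png"),corner("pics/side8.png"))
bot.hand_in(); s=bot.get_state(); print(s["time"],s["contact_force"])
```

```text
bolt travel 0.029267657298888864
flask shift px ((-0.02980322211804065, 0.26449077015055167), 0.7909720983770159)
bottle shift px ((0.007931641895073227, -0.027495015283534485), 0.9609389225641887)
tip shift px ((0.07930084614125121, -0.014973486503109257), 1.0030291033908725)
dish shift px ((0.35496688581909197, -0.2460219479979351), 0.6487791121006012)
bar shift px ((-0.16012728067019566, 0.09355029637421453), 1.0632449098759227)
bar near-end low row start/pressed/now 283 287 283
the job is handed in; nothing more can be done
the job is handed in; nothing more can be done
```

The bolt is pushed home in the keeper and the catch has sprung back up over it. I handed the job in at about 10 s of the 48 s. `hand_in()` gives no verdict, so what follows rests on my own checks.

**What I did:** With the jaws about 60 mm apart, I pressed the catch bar onto its stop with the left finger (about 11 N, bar about 9 mm lower in the picture). Keeping it down, I pushed the bolt tab with the right finger along stage +y until it stalled at about 37 N. I then eased the push, lifted straight up and moved clear.

**Last checks:**
- **Bolt:** hand-read travel in the top view is 29.3 mm, and the bolt end shows through the keeper. At roughly 1.9 mm per pixel this can't by itself confirm the 28.5 mm limit, but the hard stall and the full spring-back also say it is home.
- **Catch bar:** back at its starting height, with its near edge on image row 283 at the start, 287 pressed and 283 now.
- **Flask, bottle, tip box, dish:** image shifts under 0.5 px, so under 1 mm. The flask and dish matched less cleanly, probably because of the arm's moving shadow.
- **Robot:** contact force under 1 N, clear of everything.

**Disagreements:**
- My first two-view fix of the bar's centre was off by about 4 mm between the views and read 5 mm too low. I placed the stage from its four screws instead, whose heights came out within about 1 mm of the stated 60 mm.
- At the hardest push the measured downward force fell to 2.6 N, but the tool height did not change and the picture showed the bar still down.

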